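# Build up a rock specimen on the load platform and offer up the load cap

## Robot

A 6-joint arm with a two-finger parallel gripper is mounted at the origin on the work surface; the furniture and walls round the work are solid. World frame = base frame: x ahead of the robot, y to its left, z up, the work surface at z = 0. Lengths are in m, angles in rad, forces in N, time in s.
With the tool pointing down it reaches from about 0.25 to 0.775 m from the base axis. Payload 4 kg.
Tool frame: the origin (TCP) lies midway between the tips of the shut fingers; the grasp point (between the pads) lies 19 mm behind it; z points along the fingers, x is the direction in which the jaws open and shut, and the axes are right-handed (so a half turn about z gives the same grasp; the last joint's range is limited). The gripper opens to 94 mm and grips with 3 to 60 N. Pads are 16 mm wide; open, the fingers measure 119 mm over their backs; the gripper's body (75 mm by 177 mm) begins 78 mm behind the grasp point.
Start: joints at [1.148, 0.087, 1.371, -0, 1.684, -0.103], TCP at [0.173, 0.522, 0.206] pointing down, gripper open.
Joint ranges: [-3.1, 3.1], [-0.76, 2.03], [0.27, 2.55], [-1.08, 4.22], [0.17, 2.65], [-2.57, 2.57]. Speed limits (rad/s): [2.79, 2.79, 3.14, 3.14, 3.14, 3.14].

## Interface

Orientations are given as [roll, pitch, yaw] about the fixed x, y, z axes, in that order (R = Rz(yaw) Ry(pitch) Rx(roll)).
In Python, from bench import robot, eyes, close_job gives the robot as it stands.
- The arm moves only by the shell command python3 -m jog 'ROWS'. ROWS is JSON, a list of rows, each a list of 3 entries, a list of its own where there are three numbers: the turn, a rotation vector about the tool's x, y, z in degrees, then the shift along the tool's x, y, z in mm, then the closure, from -1 (fully open) to 1 (shut). In form: [[[wx, wy, wz], [x, y, z], claw], ...]. A call has 1 to 5 rows; each row is the pose to reach, as a shift and turn from the pose commanded when the call began, along the tool's axes at that moment; what a row does not reach only later rows make up. A row lasts 1/10 s, in which the tool goes at most 50 mm and 8.59 degrees, less where a joint would pass 70% of its speed; a pose out of reach is approached as far as the arm can. A call with a gripper value outside its range is refused whole. The fingers move at their own pace and stop on an object; the grip force is fixed at half the most. Time passes only in rows, so rows that repeat a pose let the fingers close. It gives the time, the measured TCP pose, the force and the opening at its end, in the units of the state.
- robot.get_obs(): the state, without advancing time (a new reading comes with each control period).
- eyes.snapshot(name): name is "scene" or "side" or "wrist"; returns (picture, depth): 384x512x3 uint8, red, green, blue; 384x512 float32, m along the optical axis (not along the pixel's ray), 0 where there is no reading.
- eyes.camera_params(name): a dict with "mtx" (3x3 intrinsics, pixels), "k1" (the pictures are not rectified: a ray, as slopes to the right and down, at radius r is drawn at 1 + k1 r^2 times it, then the intrinsics apply), "world_to_cam" (4x4, takes a point from world to camera coordinates). Camera axes: x right, y up, looking along -z (the intrinsics and any distortion apply to the point x, -y, -z); pixel columns grow to the right and rows downward; lengths in m; the calibration is good to about 2 mm. A picture is of the moment at which its call begins: read the wrist's pose just before it. camera_params takes no time and is no camera call; for the wrist camera it gives the pose at the moment of the call.
- close_job(): hands the job in, once; it reports no verdict.
The state is a dict: "time": time; "joint_positions": joint angles; "qvel": joint speeds; "joint_torque": joint torques, N m; "tool_pos": TCP position; "ee_rot": TCP orientation; "wrist_force": force on the tool from outside, world axes, zero at the start; "wrist_torque": the same for the moment, N m; "width": finger opening in m.
Only numpy, scipy, OpenCV 4.12 (cv2) and the standard library are available. Lean on these libraries where they do the work, as an engineer would, in place of code of your own. Each camera call takes 0.05 s, during which the arm holds its last target. There are 200 camera calls.

## Task

Prepare the compression test: lay the grey porous stone flat and centred on the round aluminium load platform, then lay the banded red-brown rock specimen flat and centred on the stone. Then take the brass load cap by its stem, carry it over the top of the tube rack and finish still holding it, level, centred and still, about a centimetre above the specimen without it ever touching the specimen. Do not knock the rack, the wash bottle or the dropper bottle.

Things in the scene. Friction and masses are not known exactly. Their poses are not given: they have to be found in the camera images.
- platform: round aluminium load platform fixed to the table, 116 mm diameter at the foot, bevelled to a flat top face of 104 mm diameter at 18 mm height, with a thin dark scribed ring (59 mm diameter) round the centre. Origin: centre of its underside, z up.
- platform_top (a point): centre of the platform's flat top face, 18 mm above its underside
- stone: porous stone: loose plain grey disc, 50 mm diameter, 12 mm thick, 0.05 kg, lying flat on the table to the left (+y) of the platform (it and the specimen may swap places). Origin: centre of its underside, z up.
- stone_top (a point): centre of the stone's top face, 12 mm above its origin
- specimen: rock specimen: loose red-brown disc with paler bands round the side, 50 mm diameter, 20 mm thick, 0.1 kg, lying flat on the table. Origin: centre of its underside, z up.
- specimen_top (a point): centre of the specimen's top face, 20 mm above its origin
- load_cap: loose brass load cap, about 0.2 kg, standing on the table on the other (right, -y) side of the rack: a round foot 50 mm diameter and 14 mm thick with a stem 24 mm diameter on top of it, from 14 to 50 mm above the underside. Origin: centre of its underside, z up (along the stem).
- rack: white tube rack full of blue-capped tubes, fixed, standing between the cap and the platform: 128 mm (its x) by 290 mm (its y) at the foot, 155 mm tall at the tallest tube caps, its long side roughly along world x. Origin: centre of its underside, z up.
- wash_bottle: white wash bottle with red cap and bent spout, loose, 65 mm wide, 182 mm tall, standing at the back right; leave it alone. Origin: underside.
- dropper: amber dropper bottle with black top, loose, 31 mm diameter, 91 mm tall, standing at the back, behind the platform to the right; leave it alone. Origin: centre of its underside.
Things that resemble listed ones, but are neither listed nor needed, are in the scene too. What is meant by the stone is not purple, and is the larger of those in its own colour. Several things look just like the specimen: the one meant starts farthest to the robot's right.

How it is judged:
On the way, in this order (a step that is already met when the one before it is completed fails the run):
1. the stone lies flat and centred on the platform, released (horizontal distance between stone and platform_top below 0.01 m and z of stone in the frame of platform_top between -0.003 and 0.003 m and angle between stone's own z axis and vertical below 0.06 rad and contact force between the fingers and stone below 0.1 N), for 0.2 s.
2. the specimen lies flat and centred on the stone, released (horizontal distance between specimen and stone_top below 0.01 m and z of specimen in the frame of stone_top between -0.003 and 0.003 m and angle between specimen's own z axis and vertical below 0.06 rad and contact force between the fingers and specimen below 0.1 N), for 0.2 s.
3. the held load cap passes over the top of the rack (x of load_cap in the frame of rack between -0.064 and 0.064 m and y of load_cap in the frame of rack between -0.16 and 0.16 m and height (world z) of load_cap above 0.13 m and contact force between the fingers and load_cap above 0.5 N), for 0.02 s.
At the end, for the whole second after the job is handed in: Stone flat on the platform, specimen flat on the stone, each within 10 mm of centre and untouched by the fingers; the fingers alone hold the load cap still, level within 0.10 rad, within 8 mm of the specimen's centre, its underside 3 to 20 mm above the specimen (all of step 1 and all of step 2 and horizontal distance between load_cap and specimen_top below 0.008 m and z of load_cap in the frame of specimen_top between 0.003 and 0.02 m and angle between load_cap's own z axis and vertical below 0.1 rad and linear speed of load_cap below 0.02 m/s and contact force between the fingers and load_cap above 0.5 N and contact force between load_cap and specimen below 0.1 N and contact force between load_cap and platform below 0.1 N and contact force between load_cap and rack below 0.1 N); the arm keeps its last pose, push and grip.
It fails at once if the load cap touches the specimen (contact force between load_cap and specimen above 0.3 N).
It fails at once if the rack is knocked by the robot (contact force between any of the arm, the fingers and rack above 3 N).
It fails at once if the rack is knocked by a carried part (contact force between any of load_cap, stone, specimen and rack above 3 N).
It fails at once if the wash bottle is moved more than 20 mm (distance of wash_bottle from where it was at the start of the episode above 0.02 m).
It fails at once if the dropper bottle is moved more than 20 mm (distance of dropper from where it was at the start of the episode above 0.02 m).
It also fails if it takes over 67 s, if anything falls off the work surface, if the arm or the gripper's body presses on something with over 40 N, if the wrist force passes 120 N, or if a joint passes its speed limit or range.

## Working session

There is one attempt and no reset: what is moved stays moved. The work goes in short steps, Python scripts to look and compute and a shell command to move; the robot and the scene stay as the last step left them, time stands still between calls to the robot, and variables do not carry over. Pictures are saved under pics/ and viewed, about 8 in all and at most 12, crops included, and the job is handed in when it is done.

```bash
ls; mkdir -p pics
python3 - <<'E'
from bench import robot, eyes
import cv2,numpy as np
print(robot.get_obs())
for n in("scene","side"):
    p,d=eyes.snapshot(n);np.savez(f"pics/{n}0.npz",p=p,d=d);cv2.imwrite(f"pics/{n}0.png",p[...,::-1]);c=eyes.camera_params(n);print(n,c, d.min(),d.max())
E
```

```text
pics
{'time': 0.0, 'joint_positions': array([ 1.14790947e+00,  8.79494767e-02,  1.37225365e+00, -4.69359380e-05,
        1.68355964e+00, -1.03111842e-01]), 'qvel': array([ 1.35489151e-04, -3.45322773e-04,  1.21654858e-03,  8.03224877e-04,
       -8.23428512e-05,  1.33169931e-04]), 'joint_torque': array([ 3.32777136e-04, -3.40182173e+01, -3.02432871e+01,  7.15572434e-02,
        3.29791463e-02, -1.77074157e-04]), 'tool_pos': array([0.1726973 , 0.52161416, 0.20430748]), 'ee_rot': array([-3.14141569e+00,  2.16338839e-03,  1.25101627e+00]), 'wrist_force': array([-0.13152076, -0.35340699,  0.01958341]), 'wrist_torque': array([-0.00894679,  0.08220509, -0.01561656]), 'width': 0.0942649618392635}
scene {'mtx': array([[365.47809624,   0.        , 258.75856451],
       [  0.        , 365.47809624, 188.86155102],
       [  0.        ,   0.        ,   1.        ]]), 'k1': -0.0247215314253914, 'world_to_cam': array([[ 0.82024805, -0.57193442,  0.00917392, -0.39026113],
       [ 0.41643942,  0.60808385,  0.67587887, -0.24988685],
       [-0.3921369 , -0.55056794,  0.73695562, -1.19838119],
       [ 0.        ,  0.        ,  0.        ,  1.        ]])} 0.0 3.485148
side {'mtx': array([[401.05560786,   0.        , 251.97643448],
       [  0.        , 401.05560786, 194.42753272],
       [  0.        ,   0.        ,   1.        ]]), 'k1': -0.12224704196746086, 'world_to_cam': array([[-0.99837818, -0.05691152, -0.00144295,  0.51952467],
       [ 0.03204239, -0.58269709,  0.8120575 , -0.03639798],
       [-0.04705623,  0.81069426,  0.58357564, -1.37167289],
       [ 0.        ,  0.        ,  0.        ,  1.        ]])} 0.0 3.999827
```

View pics/scene0.png

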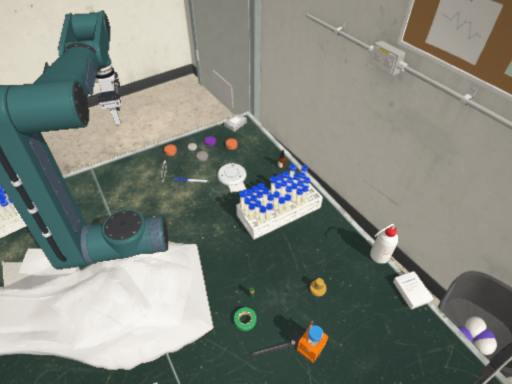

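View pics/side0.png

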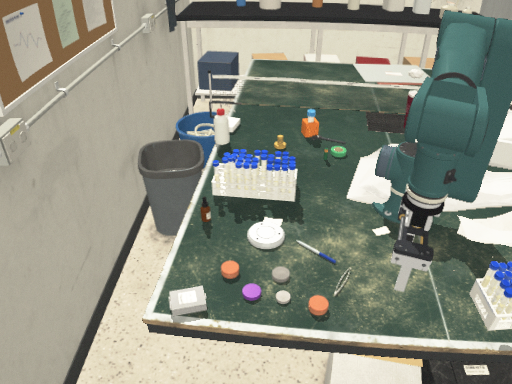

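Scene view: orange-red discs at (170,150) and (232,144), grey ones at (193,147) and (202,156), purple at (210,141), platform (232,175), rack (280,200) and cap (318,287). Side view: reds at (230,270) and (318,305), greys at (281,274) and (283,297), platform (266,235), cap (280,142). Next I'll localise them.

```bash
cat > h.py <<'E'
import numpy as np,cv2
from bench import robot,eyes
def ray(c,u,v):
    M=c["mtx"];k=float(c["k1"])
    q=cv2.undistortPoints(np.array([[[u,v]]],float),M,np.array([k,0,0,0]),None,None,)[0,0]
    T=c["world_to_cam"];R=T[:3,:3]
    return -R.T@T[:3,3], R.T@np.array([q[0],-q[1],-1.])
def plane(c,u,v,z):
    o,d=ray(c,u,v);return o+d*(z-o[2])/d[2]
def tri(r):  # list of rays -> least squares point, residual
    A=sum(np.eye(3)-np.outer(d,d)/(d@d) for o,d in r);b=sum((np.eye(3)-np.outer(d,d)/(d@d))@o for o,d in r)
    p=np.linalg.solve(A,b);return p,max(np.linalg.norm(np.cross(p-o,d/np.linalg.norm(d))) for o,d in r)
def cloud(c,d):
    v,u=np.mgrid[:d.shape[0],:d.shape[1]]
    q=cv2.undistortPoints(np.stack([u,v],-1).reshape(-1,1,2).astype(float),c["mtx"],np.array([float(c["k1"]),0,0,0])).reshape(*d.shape,2)
    P=np.stack([q[...,0]*d,-q[...,1]*d,-d],-1);T=c["world_to_cam"]
    return (P-T[:3,3])@T[:3,:3]
E
python3 - <<'E'
from h import *
L={"scene":dict(redA=(170,150),redB=(232,144),gA=(193,147),gB=(202,156),pur=(210,141),plat=(232,172),cap=(318,287),drop=(282,161),wash=(383,245)),
"side":dict(redA=(318,305),redB=(230,270),gA=(283,297),gB=(281,274),pur=(252,292),plat=(266,235),cap=(280,142),drop=(206,212),wash=(222,130))}
for n in L:
    c=eyes.camera_params(n);f=np.load(f"pics/{n}0.npz");X=cloud(c,f["d"])
    for k,(u,v) in L[n].items():
        w=X[v-1:v+2,u-1:u+2].reshape(-1,3);print(n,k,np.median(w,0).round(3),f["p"][v,u])
    # object extents: cluster points above table
    m=((X[...,2]>.007)&(X[...,2]<.3)&(f["d"]>0)&(X[...,0]>.15)&(X[...,0]<1.1)&(X[...,1]<.75)&(X[...,1]>-.7)).astype(np.uint8)
    N,l,s,ce=cv2.connectedComponentsWithStats(m)
    for i in range(1,N):
        if s[i,4]>25:
            w=X[l==i];print(n,ce[i].round(),s[i,4],"mid",((np.percentile(w,2,0)+np.percentile(w,98,0))/2).round(3),"ext",np.ptp(w,0).round(3))
p=cv2.imread("pics/side0.png")[215:325,190:350]
cv2.imwrite("pics/crop1.png",cv2.resize(p,None,fx=5,fy=5,interpolation=cv2.INTER_CUBIC))
E
```

```text
scene redA [0.321 0.439 0.022] [226 123  78]
scene redB [0.562 0.324 0.02 ] [227 124  80]
scene gA [0.416 0.412 0.011] [198 190 180]
scene gB [0.418 0.335 0.014] [161 154 147]
scene pur [0.495 0.405 0.013] [134  63 173]
scene plat [0.469 0.18  0.02 ] [226 226 223]
scene cap [ 0.415 -0.404  0.032] [149 121  66]
scene drop [0.66  0.099 0.043] [108  53  16]
scene wash [ 0.647 -0.434  0.103] [183 181 170]
scene [116. 115.] 101 mid [0.173 0.512 0.245] ext [0.048 0.115 0.083]
scene [235. 121.] 239 mid [0.658 0.456 0.019] ext [0.104 0.083 0.026]
scene [209. 140.] 74 mid [0.498 0.413 0.013] ext [0.048 0.051 0.011]
scene [231. 143.] 93 mid [0.562 0.339 0.017] ext [0.051 0.057 0.017]
scene [191. 146.] 46 mid [0.415 0.427 0.011] ext [0.035 0.044 0.008]
scene [170. 149.] 100 mid [0.324 0.453 0.017] ext [0.052 0.053 0.02 ]
scene [281. 160.] 114 mid [0.662 0.106 0.05 ] ext [0.034 0.032 0.088]
scene [201. 155.] 87 mid [0.421 0.346 0.013] ext [0.054 0.049 0.011]
scene [231. 173.] 480 mid [0.465 0.18  0.016] ext [0.122 0.109 0.019]
scene [277. 201.] 3390 mid [ 0.51  -0.082  0.073] ext [0.298 0.15  0.
[... 1537 characters left out ...]
0.028 0.086]
side [265. 234.] 770 mid [0.469 0.192 0.015] ext [0.112 0.11  0.017]
side [409. 237.] 55 mid [0.158 0.477 0.27 ] ext [0.015 0.01  0.02 ]
side [319. 252.] 73 mid [0.314 0.255 0.01 ] ext [0.098 0.079 0.006]
side [230. 269.] 237 mid [0.561 0.344 0.015] ext [0.051 0.051 0.016]
side [402. 278.] 264 mid [0.192 0.575 0.249] ext [0.019 0.017 0.072]
side [280. 273.] 201 mid [0.423 0.349 0.012] ext [0.047 0.05  0.009]
side [251. 291.] 227 mid [0.499 0.417 0.012] ext [0.045 0.052 0.01 ]
side [187. 300.] 833 mid [0.659 0.464 0.019] ext [0.099 0.087 0.025]
side [282. 296.] 139 mid [0.416 0.428 0.01 ] ext [0.034 0.04  0.006]
side [318. 304.] 284 mid [0.327 0.457 0.016] ext [0.047 0.052 0.017]
```

View pics/crop1.png

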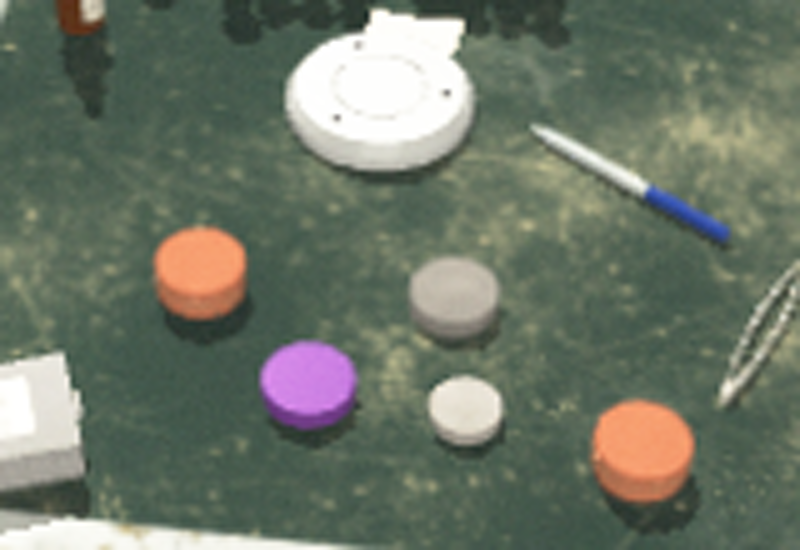

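The stone is the larger grey disc (side 281,274; scene 202,156) at about (0.422, 0.348). The smaller, paler grey at side (283,297) is the decoy, and so is the purple one. The reds are at side (318,305) with y≈0.455 and side (230,270) with y≈0.343. The second is farther right, so it is the specimen, and the crop confirms this. Now I'll move above the stone.

```bash
cat >> h.py <<'E'
from scipy.spatial.transform import Rotation as Ro
def go(x,y,z,yaw=0.):
    s=robot.get_obs();R=Ro.from_euler('xyz',s["ee_rot"]);G=Ro.from_euler('xyz',[np.pi,0,yaw])
    d=R.inv().apply(np.array([x,y,z])-s["tool_pos"])*1000
    print("t",round(s["time"],2),"pos",s["tool_pos"].round(4),"rpy",s["ee_rot"].round(3),"turn",(R.inv()*G).as_rotvec(degrees=True).round(2),"shift",d.round(1),"F",s["wrist_force"].round(1),"w",round(s["width"],4))
E
python3 -m jog '[[[0,0,71.7],[-87,290,26],-1],[[0,0,71.7],[-87,290,26],-1],[[0,0,71.7],[-87,290,26],-1],[[0,0,71.7],[-87,290,26],-1],[[0,0,71.7],[-87,290,26],-1]]'
python3 -c "
from h import *;go(.421,.348,.18)"
```

```text
time: 0.6
tool_pos: [0.378, 0.3777, 0.1835]
ee_rot: [-3.142, 0.001, 0.495]
wrist_force: [0.5, -0.6, 0.7]
width: 0.094
t 0.6 pos [0.378  0.3777 0.1835] rpy [-3.142e+00  1.000e-03  4.950e-01] turn [1.000e-02 3.000e-02 2.837e+01] shift [23.7 46.6  3.5] F [ 0.5 -0.6  0.7] w 0.094
```

```bash
python3 -m jog '[[[0,0,28.4],[24,47,3],-1],[[0,0,28.4],[24,47,3],-1],[[0,0,28.4],[24,47,3],-1],[[0,0,28.4],[24,47,3],-1],[[0,0,28.4],[24,47,3],-1]]'
python3 - <<'E'
from h import *
go(.421,.348,.18)
c=eyes.camera_params("wrist");p,d=eyes.snapshot("wrist");np.savez("pics/w1.npz",p=p,d=d,T=c["world_to_cam"]);cv2.imwrite("pics/w1.png",p[...,::-1])
print(c)
E
```

```text
time: 1.1
tool_pos: [0.4205, 0.3491, 0.1804]
ee_rot: [3.141, 0.001, 0.005]
wrist_force: [0.4, -0.1, 0.1]
width: 0.0941
t 1.1 pos [0.4205 0.3491 0.1804] rpy [3.141e+00 1.000e-03 5.000e-03] turn [0.04 0.06 0.28] shift [0.5 1.1 0.4] F [ 0.4 -0.1  0.1] w 0.0941
{'mtx': array([[301.94196904,   0.        , 255.93529464],
       [  0.        , 301.94196904, 193.84701059],
       [  0.        ,   0.        ,   1.        ]]), 'k1': -0.02215890566608839, 'world_to_cam': array([[ 9.99988457e-01,  4.73826904e-03, -7.96308892e-04,
        -4.21930823e-01],
       [-4.76513569e-03,  9.56805492e-01, -2.90689772e-01,
        -3.08475705e-01],
       [-6.15453622e-04,  2.90690211e-01,  9.56817027e-01,
        -4.70710399e-01],
       [ 0.00000000e+00,  0.00000000e+00,  0.00000000e+00,
         1.00000000e+00]])}
```

View pics/w1.png

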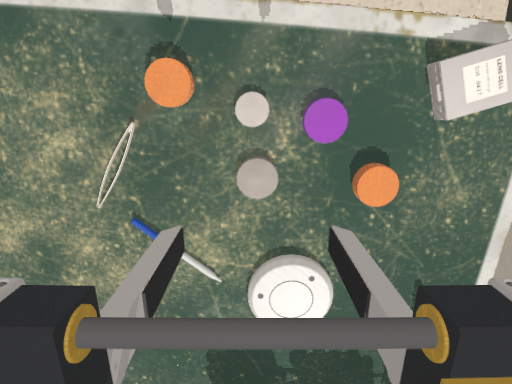

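The wrist view shows the stone at (257,178), the specimen at (376,185), and the platform with its ring at about (291,295). I'll refine with contours and rays.

Run:
```python
from h import *
f=np.load("pics/w1.npz");c=eyes.camera_params("wrist");c["world_to_cam"]=f["T"];p=f["p"];X=cloud(c,f["d"])
side=np.load("pics/side0.npz");cs=eyes.camera_params("side");Xs=cloud(cs,side["d"])
sc=np.load("pics/scene0.npz");cc=eyes.camera_params("scene");Xc=cloud(cc,sc["d"])
def cent(X,x,y,zt,R=.04):
    m=(np.hypot(X[...,0]-x,X[...,1]-y)<R)&(X[...,2]>zt-.0035)&(X[...,2]<zt+.006)
    N,l,s,ce=cv2.connectedComponentsWithStats(m.astype(np.uint8));i=1+np.argmax(s[1:,4]);m=l==i
    w=X[m];h=cv2.findContours(m.astype(np.uint8),cv2.RETR_EXTERNAL,cv2.CHAIN_APPROX_NONE)[0][0]
    e=cv2.fitEllipse(h);return e[0],np.median(w[:,2]),np.array(e[1])
for n,x,y,zt in(("stone",.422,.348,.012),("spec",.561,.343,.02),("plat",.468,.19,.018)):
    r=[]
    for v,cam,cl in(("wrist",c,X),("side",cs,Xs),("scene",cc,Xc)):
        e,z,sz=cent(cl,x,y,zt,.07 if n=="plat" else .04);q=ray(cam,*e);r.append(q)
        print(n,v,np.round(e,1),"zmed",round(z,4),sz.round(1),"onplane",plane(cam,*e,zt).round(4))
    print("  tri all",tri(r)[0].round(4),round(tri(r)[1],4),"wrist+side",tri(r[:2])[0].round(4))
# table plane heights in wrist
m=(np.hypot(X[...,0]-.42,X[...,1]-.29)<.02);print("table z",np.median(X[m][:,2]))
g=p[240:325,240:345];cv2.imwrite("pics/crop2.png",cv2.resize(g[...,::-1],None,fx=6,fy=6,interpolation=cv2.INTER_CUBIC))
```

```text
stone wrist [256.4 177.5] zmed 0.0127 [40.  41.1] onplane [0.4209 0.3484 0.012 ]
stone side [280.1 273.2] zmed 0.0121 [12.6 17.4] onplane [0.4228 0.3503 0.012 ]
stone scene [201.4 155. ] zmed 0.0127 [ 7.9 11.3] onplane [0.4204 0.3453 0.012 ]
  tri all [0.4217 0.3478 0.0094] 0.0009 wrist+side [0.4218 0.3476 0.009 ]
spec wrist [376.9 185. ] zmed 0.0207 [39.6 43.8] onplane [0.5621 0.3421 0.02  ]
spec side [230.1 267.6] zmed 0.0197 [13.1 16.9] onplane [0.5616 0.3445 0.02  ]
spec scene [230.5 142.1] zmed 0.0206 [ 7.6 10.5] onplane [0.5618 0.3391 0.02  ]
  tri all [0.5627 0.3416 0.0175] 0.0009 wrist+side [0.5625 0.3417 0.0176]
plat wrist [290.4 291.6] zmed 0.019 [59.  84.9] onplane [0.4664 0.1956 0.018 ]
plat side [265.1 232.9] zmed 0.0182 [22.6 34.7] onplane [0.469 0.191 0.018]
plat scene [231.  172.4] zmed 0.0193 [18.8 26.3] onplane [0.4655 0.1806 0.018 ]
  tri all [0.4685 0.1873 0.0112] 0.0031 wrist+side [0.4673 0.1991 0.0241]
table z 0.0007984777788879892
```

View pics/crop2.png

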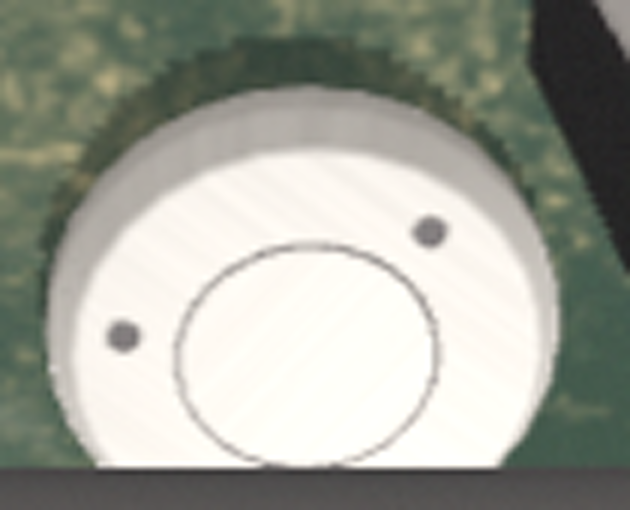

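```bash
python3 -m jog '[[[0,0,0.3],[0.6,1,45],-1],[[0,0,0.3],[0.6,1,90],-1],[[0,0,0.3],[0.6,1,135],-1],[[0,0,0.3],[0.6,1,165],-1],[[0,0,0.3],[0.6,1,165],-1]]'
python3 - <<'E'
from h import *
go(.4215,.348,.005)
f=np.load("pics/w1.npz");c=eyes.camera_params("wrist");c["world_to_cam"]=f["T"]
print(plane(c,290.8,298.7,.018))
E
```

```text
time: 1.65
tool_pos: [0.4169, 0.3459, 0.0104]
ee_rot: [3.135, 0.01, 0.001]
wrist_force: [-0.7, -0.3, -0.5]
width: 0.0938
t 1.65 pos [0.4169 0.3459 0.0104] rpy [3.135e+00 1.000e-02 1.000e-03] turn [0.39 0.57 0.09] shift [ 4.7 -2.1  5.3] F [-0.7 -0.3 -0.5] w 0.0938
[0.46741696 0.18454003 0.018     ]
```

```bash
python3 -m jog '[[[0,0,0],[0,0,0],-1]]'
python3 - <<'E'
from h import *
go(.4215,.348,.005)
c=eyes.camera_params("side");print(plane(c,266.1,231.9,.018))
E
```

```text
time: 1.75
tool_pos: [0.421, 0.3487, 0.0163]
ee_rot: [3.141, 0.0, 0.001]
wrist_force: [-0.4, -0.2, 0.4]
width: 0.0939
t 1.75 pos [0.421  0.3487 0.0163] rpy [3.141e+00 0.000e+00 1.000e-03] turn [0.01 0.02 0.06] shift [ 0.5  0.7 11.3] F [-0.4 -0.2  0.4] w 0.0939
[0.46621641 0.18608814 0.018     ]
```

```bash
python3 -m jog '[[[0,0,0],[0.4,0.5,11],-1],[[0,0,0],[0.4,0.5,11],-1],[[0,0,0],[0.4,0.5,11],1],[[0,0,0],[0.4,0.5,11],1],[[0,0,0],[0.4,0.5,11],1]]'
python3 -m jog '[[[0,0,0],[0,0,0],1],[[0,0,0],[0,0,0],1],[[0,0,0],[0,0,0],1],[[0,0,0],[0,0,0],1]]'
python3 - <<'E'
from h import *
go(.4215,.348,.005)
E
```

```text
time: 2.25
tool_pos: [0.4219, 0.3483, 0.0058]
ee_rot: [-3.141, -0.001, 0.0]
wrist_force: [0.2, -0.5, -0.2]
width: 0.0731
time: 2.65
tool_pos: [0.4215, 0.348, 0.0051]
ee_rot: [-3.142, -0.0, 0.0]
wrist_force: [-0.0, 0.8, 0.2]
width: 0.0481
t 2.65 pos [0.4215 0.348  0.0051] rpy [-3.142 -0.     0.   ] turn [-0.01 -0.    0.01] shift [-0.   0.   0.1] F [-0.   0.8  0.2] w 0.0481
```

```bash
python3 -m jog '[[[0,0,0],[0,0,0],1],[[0,0,0],[0,0,-20],1],[[0,0,0],[0,0,-50],1],[[0,0,0],[0,0,-75],1],[[0,0,0],[0,0,-75],1]]'
python3 - <<'E'
from h import *
go(.467,.1855,.08)
E
```

```text
time: 3.15
tool_pos: [0.424, 0.3497, 0.0843]
ee_rot: [-3.137, -0.007, 0.0]
wrist_force: [0.5, -0.6, 0.7]
width: 0.0482
t 3.15 pos [0.424  0.3497 0.0843] rpy [-3.137 -0.007  0.   ] turn [-0.28 -0.41  0.01] shift [ 43.  164.2   3.8] F [ 0.5 -0.6  0.7] w 0.0482
```

```bash
python3 -m jog '[[[0,0,0],[11,40,0],1],[[0,0,0],[22,80,0],1],[[0,0,0],[34,120,0],1],[[0,0,0],[45.5,162.5,0],1],[[0,0,0],[45.5,162.5,0],1]]'
python3 -m jog '[[[0,0,0],[0,0,0],1],[[0,0,0],[0,0,0],1]]'
python3 - <<'E'
from h import *
go(.467,.1855,.0235)
p,d=eyes.snapshot("wrist");cv2.imwrite("pics/w2.png",p[...,::-1])
p,d=eyes.snapshot("side");
a=cv2.resize(p[180:320,190:350],None,fx=4,fy=4,interpolation=cv2.INTER_CUBIC)
cv2.imwrite("pics/s2.png",a[...,::-1])
E
```

```text
time: 3.65
tool_pos: [0.4673, 0.1809, 0.0782]
ee_rot: [3.139, 0.002, -0.006]
wrist_force: [1.2, 0.0, -0.2]
width: 0.0482
time: 3.85
tool_pos: [0.4663, 0.1862, 0.0791]
ee_rot: [-3.141, 0.002, 0.001]
wrist_force: [-0.6, 0.1, -0.4]
width: 0.0479
t 3.85 pos [0.4663 0.1862 0.0791] rpy [-3.141e+00  2.000e-03  1.000e-03] turn [-0.02  0.1   0.04] shift [ 0.8  0.7 55.6] F [-0.6  0.1 -0.4] w 0.0479
```

View pics/s2.png

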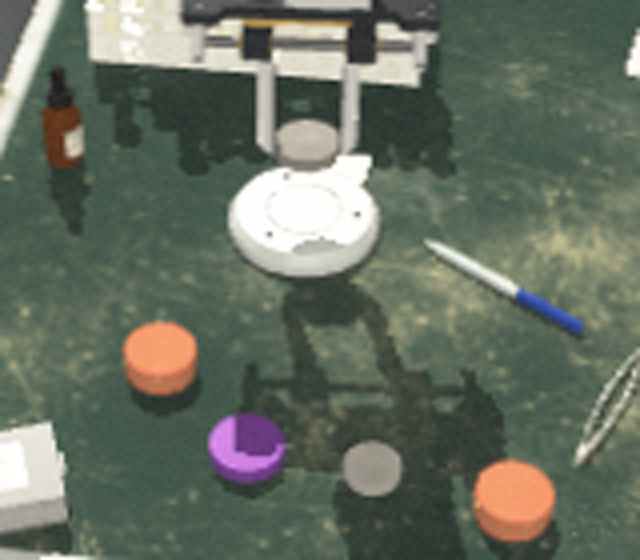

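The stone is held over the platform (crop 307,140). Lowering it.

```bash
python3 -c "
from h import *
c=eyes.camera_params('side');print(plane(c,266.7,214.7,.086))"
python3 -m jog '[[[0,0,0],[0,0,20],1],[[0,0,0],[0,0,40],1],[[0,0,0],[0,0,50],1],[[0,0,0],[0,0,53],1],[[0,0,0],[0,0,53],1]]'
python3 -m jog '[[[0,0,0],[0,0,0],1]]'
python3 - <<'E'
from h import *
go(.467,.1855,.0235)
E
```

```text
[0.46575346 0.1864712  0.086     ]
time: 4.45
tool_pos: [0.4668, 0.186, 0.0269]
ee_rot: [3.142, 0.0, 0.001]
wrist_force: [0.3, 0.6, -0.6]
width: 0.0477
time: 4.55
tool_pos: [0.4677, 0.186, 0.028]
ee_rot: [-3.141, -0.002, 0.001]
wrist_force: [0.2, -0.2, -1.0]
width: 0.0479
t 4.55 pos [0.4677 0.186  0.028 ] rpy [-3.141e+00 -2.000e-03  1.000e-03] turn [-0.03 -0.09  0.03] shift [-0.7  0.5  4.5] F [ 0.2 -0.2 -1. ] w 0.0479
```

```bash
python3 -m jog '[[[0,0,0],[-0.3,0.3,2],1],[[0,0,0],[-0.3,0.3,3.5],1],[[0,0,0],[-0.3,0.3,4],1],[[0,0,0],[-0.3,0.3,4],1]]'
python3 -m jog '[[[0,0,0],[0,0,0],-1],[[0,0,0],[0,0,0],-1],[[0,0,0],[0,0,0],-1],[[0,0,0],[0,0,0],-1],[[0,0,0],[0,0,0],-1]]'
python3 -m jog '[[[0,0,0],[0,0,-30],-1],[[0,0,0],[0,0,-60],-1],[[0,0,0],[0,0,-90],-1],[[0,0,0],[0,0,-120],-1],[[0,0,0],[0,0,-120],-1]]'
python3 - <<'E'
from h import *
go(.562,.342,.12)
p,d=eyes.snapshot("side");c=eyes.camera_params("side")
a=cv2.resize(p[200:320,190:350],None,fx=4,fy=4,interpolation=cv2.INTER_CUBIC)
cv2.imwrite("pics/s3.png",a[...,::-1])
E
```

```text
time: 4.95
tool_pos: [0.4668, 0.1851, 0.0231]
ee_rot: [-3.141, -0.0, -0.0]
wrist_force: [-0.1, -0.5, -0.3]
width: 0.0479
time: 5.45
tool_pos: [0.4668, 0.1852, 0.0232]
ee_rot: [-3.141, -0.0, 0.0]
wrist_force: [-0.4, 0.1, -0.7]
width: 0.0846
time: 5.95
tool_pos: [0.4697, 0.1861, 0.1484]
ee_rot: [-3.139, -0.01, 0.0]
wrist_force: [-0.0, -1.1, 0.3]
width: 0.0937
t 5.95 pos [0.4697 0.1861 0.1484] rpy [-3.139 -0.01   0.   ] turn [-0.16 -0.57  0.01] shift [  92.  -155.9   29.7] F [-0.  -1.1  0.3] w 0.0937
```

View pics/s3.png

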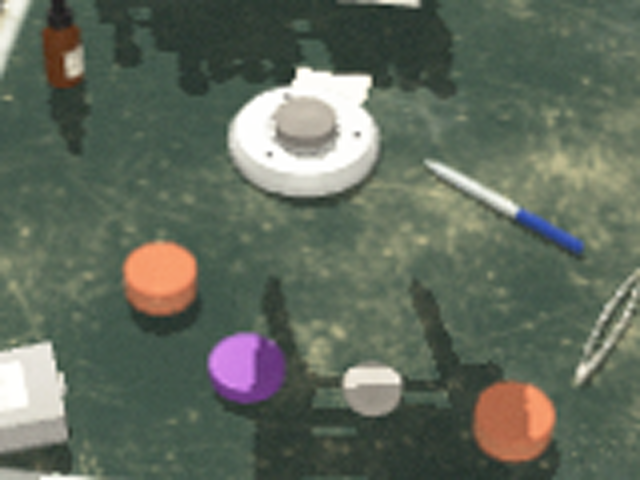

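The stone lies flat in the ring (crop 306,121). Now the specimen.

```bash
python3 -m jog '[[[0,0,0],[24,-39,5],-1],[[0,0,0],[48,-78,10],-1],[[0,0,0],[72,-118,15],-1],[[0,0,0],[95.3,-156.8,23],-1],[[0,0,0],[95.3,-156.8,23],-1]]'
python3 -m jog '[[[0,0,0],[0,0,0],-1],[[0,0,0],[0,0,0],-1]]'
python3 - <<'E'
from h import *
go(.562,.342,.009)
c=eyes.camera_params("side");print("stone",plane(c,190+(306-1.5)/4,200+(121-1.5)/4,.030))
c=eyes.camera_params("wrist");p,d=eyes.snapshot("wrist");X=cloud(c,d)
m=(np.hypot(X[...,0]-.562,X[...,1]-.342)<.035)&(X[...,2]>.017)&(X[...,2]<.026)
h=cv2.findContours(m.astype(np.uint8),cv2.RETR_EXTERNAL,cv2.CHAIN_APPROX_NONE)[0];h=max(h,key=len);e=cv2.fitEllipse(h)
print(e,np.median(X[m][:,2]),plane(c,*e[0],.02))
E
```

```text
time: 6.5
tool_pos: [0.5611, 0.345, 0.1121]
ee_rot: [3.139, 0.009, 0.004]
wrist_force: [0.7, -0.1, -1.1]
width: 0.0939
time: 6.7
tool_pos: [0.5613, 0.3409, 0.1194]
ee_rot: [3.14, 0.001, -0.0]
wrist_force: [-0.1, 0.1, 0.8]
width: 0.0938
t 6.7 pos [0.5613 0.3409 0.1194] rpy [ 3.14e+00  1.00e-03 -0.00e+00] turn [ 0.06  0.08 -0.02] shift [  0.9  -1.2 110.4] F [-0.1  0.1  0.8] w 0.0938
stone [0.46624975 0.19049589 0.03      ]
((257.2820739746094, 192.7646484375), (48.973819732666016, 50.592838287353516), 85.97989654541016) 0.020723957417712296 [0.56243    0.34204878 0.02      ]
```

```bash
python3 -m jog '[[[0,0,0],[0.3,0,40],-1],[[0,0,0],[0.3,0,80],-1],[[0,0,0],[0.3,0,100],-1],[[0,0,0],[0.3,0,109],-1],[[0,0,0],[0.3,0,111],-1]]'
python3 -m jog '[[[0,0,0],[0,0,0],-1],[[0,0,0],[0,0,0],1],[[0,0,0],[0,0,0],1],[[0,0,0],[0,0,0],1],[[0,0,0],[0,0,0],1]]'
python3 -m jog '[[[0,0,0],[0,0,0],1],[[0,0,0],[0,0,0],1],[[0,0,0],[0,0,0],1],[[0,0,0],[0,0,0],1],[[0,0,0],[0,0,0],1]]'
python3 -c "
from h import *;go(.562,.342,.009)"
```

```text
time: 7.25
tool_pos: [0.5619, 0.341, 0.0093]
ee_rot: [3.141, 0.0, -0.001]
wrist_force: [-0.2, 0.3, 1.0]
width: 0.0941
time: 7.75
tool_pos: [0.5626, 0.3422, 0.0097]
ee_rot: [-3.141, -0.001, 0.0]
wrist_force: [-1.1, 0.8, -0.1]
width: 0.0655
time: 8.25
tool_pos: [0.5624, 0.342, 0.0091]
ee_rot: [-3.141, -0.0, 0.0]
wrist_force: [0.2, 0.5, 1.1]
width: 0.0483
t 8.25 pos [0.5624 0.342  0.0091] rpy [-3.141 -0.     0.   ] turn [-0.01 -0.    0.01] shift [-0.4  0.   0.1] F [0.2 0.5 1.1] w 0.0483
```

```bash
python3 -m jog '[[[0,0,0],[0,0,-25],1],[[0,0,0],[0,0,-60],1],[[0,0,0],[0,0,-100],1],[[0,0,0],[-35,30,-140],1],[[0,0,0],[-70,60,-150],1]]'
python3 -m jog '[[[0,0,0],[-25,15,0],1],[[0,0,0],[-25,15,0],1],[[0,0,0],[-25,15,0],1]]'
python3 - <<'E'
from h import *
go(.467,.1855,.08)
for n in("side","scene","wrist"):
    c=eyes.camera_params(n);p,d=eyes.snapshot(n);X=cloud(c,d)
    if n=="wrist":cv2.imwrite("pics/w4.png",p[...,::-1])
    m=(np.hypot(X[...,0]-.467,X[...,1]-.187)<.04)&(X[...,2]>.026)&(X[...,2]<.036)
    h=cv2.findContours(m.astype(np.uint8),cv2.RETR_EXTERNAL,cv2.CHAIN_APPROX_NONE)[0]
    if not h: print(n,"none");continue
    h=max(h,key=len);e=cv2.fitEllipse(h) if len(h)>5 else None
    print(n,e,np.median(X[m][:,2]),e and plane(c,*e[0],.03))
E
```

```text
time: 8.75
tool_pos: [0.499, 0.2871, 0.1603]
ee_rot: [-3.139, -0.005, 0.001]
wrist_force: [0.8, -0.5, 0.3]
width: 0.0481
time: 9.05
tool_pos: [0.4723, 0.2713, 0.157]
ee_rot: [-3.141, -0.001, -0.0]
wrist_force: [0.2, -0.3, -1.0]
width: 0.0482
t 9.05 pos [0.4723 0.2713 0.157 ] rpy [-3.141e+00 -1.000e-03 -0.000e+00] turn [-0.03 -0.03 -0.  ] shift [-5.3 85.8 77. ] F [ 0.2 -0.3 -1. ] w 0.0482
side ((265.3277587890625, 229.32188415527344), (10.857707977294922, 15.384793281555176), 90.71951293945312) 0.030055515392926876 [0.46875625 0.18804513 0.03      ]
scene ((230.6019744873047, 169.9379119873047), (8.37492561340332, 11.72855281829834), 86.36829376220703) 0.0307405108462254 [0.46584378 0.18288198 0.03      ]
wrist none
```

View pics/w4.png

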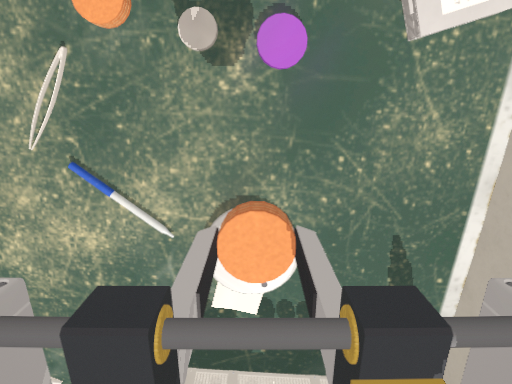

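The specimen is held (257,242), and the stone sits at about (0.467, 0.186) once the camera bias is removed.

```bash
python3 -m jog '[[[0,0,0],[-2,30,0],1],[[0,0,0],[-4,60,0],1],[[0,0,0],[-5.3,85.6,20],1],[[0,0,0],[-5.3,85.6,67],1],[[0,0,0],[-5.3,85.6,87],1]]'
python3 -m jog '[[[0,0,0],[0,0,10],1],[[0,0,0],[0,0,15],1],[[0,0,0],[0,0,15],1]]'
python3 -c "
from h import *;go(.467,.1857,.0395)"
```

```text
time: 9.7
tool_pos: [0.4658, 0.1847, 0.0659]
ee_rot: [3.14, 0.006, -0.001]
wrist_force: [-0.5, -0.5, -1.3]
width: 0.0482
time: 10.0
tool_pos: [0.4678, 0.1862, 0.0551]
ee_rot: [-3.141, -0.0, 0.001]
wrist_force: [-0.3, 0.0, -0.9]
width: 0.0481
t 10.0 pos [0.4678 0.1862 0.0551] rpy [-3.141e+00 -0.000e+00  1.000e-03] turn [-0.01 -0.01  0.03] shift [-0.8  0.5 15.6] F [-0.3  0.  -0.9] w 0.0481
```

```bash
python3 -m jog '[[[0,0,0],[-0.4,0.3,6],1],[[0,0,0],[-0.4,0.3,11],1],[[0,0,0],[-0.4,0.3,14],1],[[0,0,0],[-0.4,0.3,14.8],1],[[0,0,0],[-0.4,0.3,14.8],1]]'
python3 -m jog '[[[0,0,0],[0,0,0],1],[[0,0,0],[0,0,0],1]]'
python3 -c "
from h import *;go(.467,.1857,.0395)"
```

```text
time: 10.5
tool_pos: [0.4668, 0.1855, 0.0402]
ee_rot: [-3.141, -0.0, 0.0]
wrist_force: [0.3, -0.3, -0.5]
width: 0.048
time: 10.7
tool_pos: [0.467, 0.1856, 0.0404]
ee_rot: [-3.141, -0.001, 0.0]
wrist_force: [0.2, 0.7, -0.4]
width: 0.0483
t 10.7 pos [0.467  0.1856 0.0404] rpy [-3.141e+00 -1.000e-03  0.000e+00] turn [-0.01 -0.03  0.01] shift [ 0.  -0.1  0.9] F [ 0.2  0.7 -0.4] w 0.0483
```

```bash
python3 -m jog '[[[0,0,0],[0,0,0.9],1],[[0,0,0],[0,0,0.9],1],[[0,0,0],[0,0,0.9],-1],[[0,0,0],[0,0,0.9],-1],[[0,0,0],[0,0,0.9],-1]]'
python3 -m jog '[[[0,0,0],[0,0,0],-1],[[0,0,0],[0,0,0],-1],[[0,0,0],[0,0,0],-1],[[0,0,0],[0,0,0],-1],[[0,0,0],[0,0,0],-1]]'
python3 -m jog '[[[0,0,0],[0,0,-30],-1],[[0,0,0],[0,0,-80],-1],[[0,0,0],[0,0,-130],-1],[[0,0,0],[0,0,-170],-1],[[0,0,0],[0,0,-200],-1]]'
python3 - <<'E'
from h import *
go(.4245,-.392,.24)
p,d=eyes.snapshot("side");c=eyes.camera_params("side")
a=cv2.resize(p[200:265,220:310],None,fx=7,fy=7,interpolation=cv2.INTER_CUBIC);cv2.imwrite("pics/s5.png",a[...,::-1])
for n in("side","scene"):
    c=eyes.camera_params(n);p,d=eyes.snapshot(n);X=cloud(c,d)
    m=(np.hypot(X[...,0]-.467,X[...,1]-.187)<.04)&(X[...,2]>.0465)&(X[...,2]<.056)
    h=max(cv2.findContours(m.astype(np.uint8),cv2.RETR_EXTERNAL,cv2.CHAIN_APPROX_NONE)[0],key=len);e=cv2.fitEllipse(h)
    print(n,e,np.median(X[m][:,2]),plane(c,*e[0],.05))
    m=(np.abs(X[...,0]-.515)<.18)&(np.abs(X[...,1]+.07)<.1)&(X[...,2]>.1);w=X[m]
    print("rack top",np.percentile(w,[1,99],axis=0).round(3),cv2.minAreaRect(w[:,:2].astype(np.float32)))
    m=(np.hypot(X[...,0]-.424,X[...,1]+.392)<.04)&(X[...,2]>.046)&(X[...,2]<.056)
    print("stem top",m.sum(),((X[m].min(0)+X[m].max(0))/2).round(4),X[m].mean(0).round(4),np.median(X[m][:,2]))
    N,l,s,ce=cv2.connectedComponentsWithStats(m.astype(np.uint8));i=1+np.argmax(s[1:,4])
    print(ce[i],plane(c,*ce[i],.05))
E
```

```text
time: 11.2
tool_pos: [0.467, 0.1855, 0.0395]
ee_rot: [-3.141, -0.0, 0.0]
wrist_force: [-0.2, -1.1, 1.2]
width: 0.0691
time: 11.7
tool_pos: [0.4668, 0.1855, 0.0393]
ee_rot: [-3.141, -0.0, 0.0]
wrist_force: [-0.2, 0.9, -0.1]
width: 0.0941
time: 12.2
tool_pos: [0.4675, 0.1857, 0.243]
ee_rot: [-3.14, -0.004, 0.0]
wrist_force: [0.5, -0.3, 0.8]
width: 0.0938
t 12.2 pos [0.4675 0.1857 0.243 ] rpy [-3.14  -0.004  0.   ] turn [-0.07 -0.26  0.01] shift [-43.  577.7   2. ] F [ 0.5 -0.3  0.8] w 0.0938
side ((265.3861083984375, 224.23631286621094), (10.820575714111328, 15.659993171691895), 90.90399169921875) 0.05027043568511448 [0.46895818 0.18776954 0.05      ]
rack top [[ 0.382 -0.125  0.101]
 [ 0.651 -0.011  0.155]] ((0.5176903009414673, -0.06993931531906128), (0.1170738935470581, 0.2762881815433502), 88.35626220703125)Traceback (most recent call last):
  File "<stdin>", line 13, in <module>
    return umr_minimum(a, axis, None, out, keepdims, initial, where)
ValueError: zero-size array to reduction operation minimum which has no identity
```

View pics/s5.png

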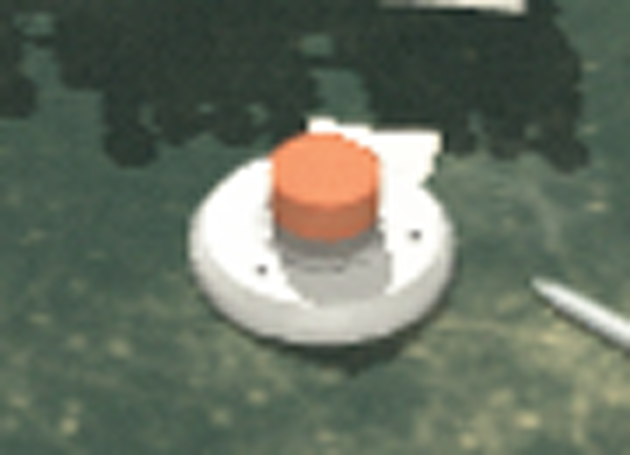

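The specimen sits flat on the stone and the two are aligned in the side view (crop 326,170). Now over the rack at height to the cap.

```bash
python3 -m jog '[[[0,0,0],[-4,45,-5],-1],[[0,0,0],[-8,93,-5],-1],[[0,0,0],[-12,141,-5],-1],[[0,0,0],[-16,189,-5],-1],[[0,0,0],[-20,237,-5],-1]]'
python3 -m jog '[[[0,0,0],[-4,48,0],-1],[[0,0,0],[-8,96,0],-1],[[0,0,0],[-12,144,0],-1],[[0,0,0],[-16,192,0],-1],[[0,0,0],[-19,240,0],-1]]'
python3 -m jog '[[[0,0,0],[-2,50,0],-1],[[0,0,0],[-4,98,0],-1],[[0,0,0],[-4,98,20],-1],[[0,0,0],[-4,98,40],-1],[[0,0,0],[-4,98,40],-1]]'
python3 -m jog '[[[0,0,0],[0,0,0],-1]]'
python3 - <<'E'
from h import *
go(.4245,-.392,.2)
c=eyes.camera_params("wrist");p,d=eyes.snapshot("wrist");X=cloud(c,d);np.savez("pics/w6.npz",p=p,d=d,T=c["world_to_cam"])
cv2.imwrite("pics/w6.png",p[...,::-1])
for lo,hi,z in((.045,.058,.05),(.011,.02,.014)):
    m=(np.hypot(X[...,0]-.4245,X[...,1]+.392)<.045)&(X[...,2]>lo)&(X[...,2]<hi)
    print(m.sum())
    if m.sum()<20: continue
    h=max(cv2.findContours(m.astype(np.uint8),cv2.RETR_EXTERNAL,cv2.CHAIN_APPROX_NONE)[0],key=len);e=cv2.fitEllipse(h)
    print(e,np.median(X[m][:,2]),plane(c,*e[0],z))
E
```

```text
time: 12.8
tool_pos: [0.4457, -0.053, 0.2424]
ee_rot: [-3.141, 0.002, 0.001]
wrist_force: [0.2, -0.6, 0.3]
width: 0.0942
time: 13.3
tool_pos: [0.4267, -0.2931, 0.2423]
ee_rot: [-3.14, 0.002, -0.0]
wrist_force: [1.4, -0.4, -0.1]
width: 0.094
time: 13.8
tool_pos: [0.4219, -0.3882, 0.1983]
ee_rot: [-3.134, 0.007, -0.001]
wrist_force: [-0.2, 1.2, -0.7]
width: 0.0937
time: 13.9
tool_pos: [0.4234, -0.3889, 0.2027]
ee_rot: [-3.139, 0.002, 0.0]
wrist_force: [-0.1, -0.2, 0.5]
width: 0.0941
t 13.9 pos [ 0.4234 -0.3889  0.2027] rpy [-3.139e+00  2.000e-03  0.000e+00] turn [-0.14  0.11  0.01] shift [1.1 3.1 2.7] F [-0.1 -0.2  0.5] w 0.0941
331
((256.5, 184.5884552001953), (19.63368034362793, 19.712722778320312), 90.0) 0.05069080508443738 [ 0.42370776 -0.39356516  0.05      ]
777
((256.419921875, 177.4080047607422), (37.802703857421875, 38.58168411254883), 94.02237701416016) 0.014736118146628972 [ 0.42361143 -0.39386337  0.014     ]
```

View pics/w6.png

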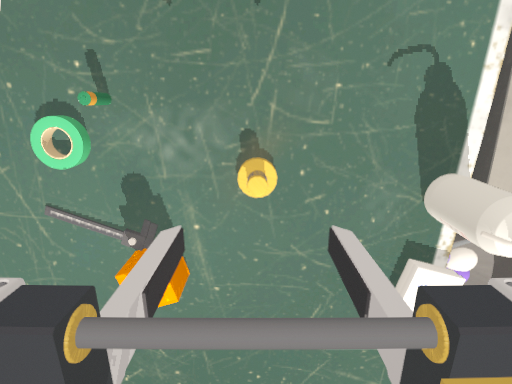

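The cap is at (257,180), about (0.4237, -0.3937), with top and foot heights of 0.0507 and 0.0147. The orange bottle at (150,275) is clear of the descent.

```bash
python3 -m jog '[[[0,0,0],[0.2,2,40],-1],[[0,0,0],[0.2,4.6,80],-1],[[0,0,0],[0.2,4.6,110],-1],[[0,0,0],[0.2,4.6,130],-1],[[0,0,0],[0.2,4.6,130],-1]]'
python3 -m jog '[[[0,0,0],[0,0,0],-1],[[0,0,0],[0,0,0],-1]]'
python3 -c "
from h import *;go(.4237,-.3937,.0195)"
```

```text
time: 14.45
tool_pos: [0.423, -0.3923, 0.0717]
ee_rot: [-3.138, 0.003, 0.001]
wrist_force: [-0.8, -0.1, -0.9]
width: 0.0936
time: 14.65
tool_pos: [0.4253, -0.3952, 0.077]
ee_rot: [3.138, -0.003, 0.0]
wrist_force: [-0.4, 0.1, 0.2]
width: 0.0941
t 14.65 pos [ 0.4253 -0.3952  0.077 ] rpy [ 3.138e+00 -3.000e-03  0.000e+00] turn [ 0.2  -0.18  0.03] shift [-1.8 -1.7 57.5] F [-0.4  0.1  0.2] w 0.0941
```

```bash
python3 -m jog '[[[0,0,0],[0,0,20],-1],[[0,0,0],[0,0,40],-1],[[0,0,0],[0,0,50],-1],[[0,0,0],[0,0,53],-1],[[0,0,0],[0,0,53],-1]]'
python3 -m jog '[[[0,0,0],[0,0,0],-1],[[0,0,0],[0,0,0],-1],[[0,0,0],[0,0,0],-1]]'
python3 -c "
from h import *;go(.4237,-.3937,.0195)"
```

```text
time: 15.15
tool_pos: [0.4244, -0.3945, 0.022]
ee_rot: [3.141, -0.001, 0.0]
wrist_force: [0.4, -0.2, 0.3]
width: 0.0943
time: 15.45
tool_pos: [0.4244, -0.3945, 0.0221]
ee_rot: [3.141, -0.001, 0.0]
wrist_force: [0.2, 0.3, -0.7]
width: 0.0942
t 15.45 pos [ 0.4244 -0.3945  0.0221] rpy [ 3.141e+00 -1.000e-03  0.000e+00] turn [ 0.06 -0.06  0.01] shift [-0.7 -0.8  2.6] F [ 0.2  0.3 -0.7] w 0.0942
```

Now correct and close (94→24 mm takes about 1.3 s).

```bash
python3 -m jog '[[[0,0,0],[-0.7,-0.8,2.6],-1],[[0,0,0],[-0.7,-0.8,2.6],-1],[[0,0,0],[-0.7,-0.8,2.6],1],[[0,0,0],[-0.7,-0.8,2.6],1],[[0,0,0],[-0.7,-0.8,2.6],1]]'
python3 -m jog '[[[0,0,0],[0,0,0],1],[[0,0,0],[0,0,0],1],[[0,0,0],[0,0,0],1],[[0,0,0],[0,0,0],1],[[0,0,0],[0,0,0],1]]'
python3 -m jog '[[[0,0,0],[0,0,0],1],[[0,0,0],[0,0,0],1],[[0,0,0],[0,0,0],1],[[0,0,0],[0,0,0],1],[[0,0,0],[0,0,0],1]]'
python3 -c "
from h import *;go(.4237,-.3937,.0195)"
```

```text
time: 15.95
tool_pos: [0.4233, -0.3933, 0.0186]
ee_rot: [-3.142, -0.0, 0.0]
wrist_force: [-0.3, 0.6, 0.0]
width: 0.0734
time: 16.45
tool_pos: [0.4233, -0.3933, 0.0186]
ee_rot: [-3.142, -0.0, 0.0]
wrist_force: [-0.1, -1.0, -0.8]
width: 0.0336
time: 16.95
tool_pos: [0.4236, -0.3933, 0.0186]
ee_rot: [3.142, -0.001, 0.0]
wrist_force: [2.0, -0.2, -0.5]
width: 0.0235
t 16.95 pos [ 0.4236 -0.3933  0.0186] rpy [ 3.142e+00 -1.000e-03  0.000e+00] turn [ 0.   -0.03  0.01] shift [ 0.1  0.4 -0.9] F [ 2.  -0.2 -0.5] w 0.0235
```

```bash
python3 -m jog '[[[0,0,0],[0,0,-15],1],[[0,0,0],[0,0,-40],1],[[0,0,0],[0,0,-70],1],[[0,0,0],[0,0,-100],1],[[0,0,0],[0,0,-130],1]]'
python3 -m jog '[[[0,0,0],[0,0,-30],1],[[0,0,0],[0,0,-60],1],[[0,0,0],[0,0,-80],1],[[0,0,0],[0,0,-85],1],[[0,0,0],[0,0,-85],1]]'
python3 - <<'E'
from h import *
go(.467,.1855,.234)
p,d=eyes.snapshot("wrist");cv2.imwrite("pics/w7.png",p[...,::-1])
E
```

```text
time: 17.45
tool_pos: [0.4227, -0.393, 0.1502]
ee_rot: [-3.141, 0.001, -0.0]
wrist_force: [0.8, -0.1, -2.1]
width: 0.0236
time: 17.95
tool_pos: [0.4233, -0.3934, 0.2346]
ee_rot: [3.14, -0.001, -0.0]
wrist_force: [-0.0, 0.3, -2.0]
width: 0.0228
t 17.95 pos [ 0.4233 -0.3934  0.2346] rpy [ 3.14e+00 -1.00e-03 -0.00e+00] turn [ 0.06 -0.04 -0.  ] shift [  43.7 -579.    -0. ] F [-0.   0.3 -2. ] w 0.0228
```

View pics/w7.png

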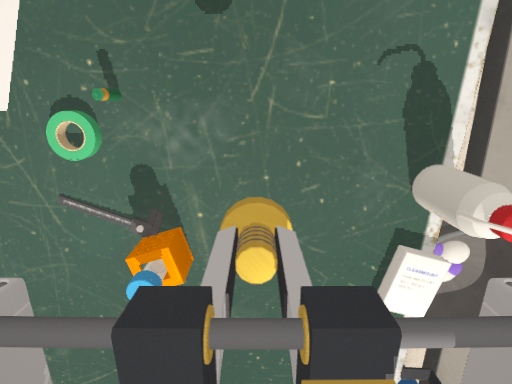

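The cap is held by its stem (257,250) and hangs level. Carrying it over the rack at about 0.216 m.

```bash
python3 -m jog '[[[0,0,0],[1,-20,0],1],[[0,0,0],[4,-55,0],1],[[0,0,0],[7,-95,0],1],[[0,0,0],[10,-135,0],1],[[0,0,0],[13,-175,0],1]]'
python3 -m jog '[[[0,0,0],[3,-40,0],1],[[0,0,0],[6,-80,0],1],[[0,0,0],[9,-120,0],1],[[0,0,0],[12,-160,0],1],[[0,0,0],[15,-200,0],1]]'
python3 -m jog '[[[0,0,0],[3,-40,0],1],[[0,0,0],[6,-80,0],1],[[0,0,0],[9,-120,0],1],[[0,0,0],[12,-160,0],1],[[0,0,0],[15.7,-195,0],1]]'
python3 -m jog '[[[0,0,0],[0,-9,0],1],[[0,0,0],[0,-9,0],1],[[0,0,0],[0,-9,0],1],[[0,0,0],[0,-9,0],1]]'
python3 - <<'E'
from h import *
go(.467,.1856,.0786)
for n in("side","scene"):
    c=eyes.camera_params(n);p,d=eyes.snapshot(n);X=cloud(c,d)
    m=(np.hypot(X[...,0]-.467,X[...,1]-.187)<.04)&(X[...,2]>.0465)&(X[...,2]<.056)
    if m.sum()<20: print(n,"hidden",m.sum());continue
    h=max(cv2.findContours(m.astype(np.uint8),cv2.RETR_EXTERNAL,cv2.CHAIN_APPROX_NONE)[0],key=len);e=cv2.fitEllipse(h)
    print(n,e,np.median(X[m][:,2]),plane(c,*e[0],.05))
    # cap foot bottom/top
    m=(np.hypot(X[...,0]-.467,X[...,1]-.187)<.05)&(X[...,2]>.19)&(X[...,2]<.236);w=X[m]
    print("cap pts",m.sum(),np.percentile(w,[2,98],axis=0).round(4))
E
```

```text
time: 18.5
tool_pos: [0.4352, -0.2163, 0.2311]
ee_rot: [-3.139, 0.004, -0.001]
wrist_force: [0.8, 0.2, -2.3]
width: 0.0239
time: 19.0
tool_pos: [0.45, -0.0166, 0.2315]
ee_rot: [-3.141, 0.004, -0.0]
wrist_force: [0.4, -0.5, -2.8]
width: 0.0235
time: 19.5
tool_pos: [0.4656, 0.1784, 0.2314]
ee_rot: [3.141, 0.004, 0.001]
wrist_force: [0.4, -1.0, -2.2]
width: 0.0234
time: 19.9
tool_pos: [0.4669, 0.1843, 0.2333]
ee_rot: [3.141, 0.001, -0.002]
wrist_force: [-0.1, -0.2, -2.1]
width: 0.0233
t 19.9 pos [0.4669 0.1843 0.2333] rpy [ 3.141e+00  1.000e-03 -2.000e-03] turn [ 0.05  0.04 -0.1 ] shift [  0.2  -1.4 154.7] F [-0.1 -0.2 -2.1] w 0.0233
side ((265.4756164550781, 224.143798828125), (10.562872886657715, 15.629473686218262), 93.3173599243164) 0.050236053595868024 [0.4687008  0.18731957 0.05      ]
cap pts 151 [[0.4455 0.1821 0.2166]
 [0.4925 0.2102 0.2353]]
scene ((230.55990600585938, 166.13494873046875), (8.475851058959961, 11.938382148742676), 86.44821166992188) 0.05093766032033128 [0.46706764 0.18336986 0.05      ]
cap pts 95 [[0.4421 0.1566 0.2158]
 [0.4879 0.1969 0.2335]]
```

```bash
python3 -m jog '[[[0,0,0],[0.1,-1,20],1],[[0,0,0],[0.1,-1,45],1],[[0,0,0],[0.1,-1,75],1],[[0,0,0],[0.1,-1,95],1],[[0,0,0],[0.1,-1,105],1]]'
python3 -m jog '[[[0,0,0],[0,0,8],1],[[0,0,0],[0,0,16],1],[[0,0,0],[0,0,24],1],[[0,0,0],[0,0,30],1],[[0,0,0],[0,0,34],1]]'
python3 -m jog '[[[0,0,0],[0,0,0],1],[[0,0,0],[0,0,0],1],[[0,0,0],[0,0,0],1],[[0,0,0],[0,0,0],1]]'
python3 -c "
from h import *;go(.467,.1856,.0800)"
```

```text
time: 20.5
tool_pos: [0.4659, 0.1855, 0.1264]
ee_rot: [3.14, 0.004, -0.001]
wrist_force: [-0.1, 1.2, -2.7]
width: 0.0237
time: 21.0
tool_pos: [0.4671, 0.1867, 0.0944]
ee_rot: [-3.142, -0.0, 0.0]
wrist_force: [0.1, -0.1, -2.4]
width: 0.0235
time: 21.4
tool_pos: [0.4674, 0.1868, 0.0951]
ee_rot: [-3.141, -0.001, 0.0]
wrist_force: [-0.0, 0.2, -2.2]
width: 0.0237
t 21.4 pos [0.4674 0.1868 0.0951] rpy [-3.141e+00 -1.000e-03  0.000e+00] turn [-0.02 -0.05  0.  ] shift [-0.4  1.2 15.1] F [-0.   0.2 -2.2] w 0.0237
```

```bash
python3 -m jog '[[[0,0,0],[-0.3,1,4],1],[[0,0,0],[-0.3,1,8],1],[[0,0,0],[-0.3,1,11],1],[[0,0,0],[-0.3,1,12],1],[[0,0,0],[-0.3,1,12],1]]'
python3 -m jog '[[[0,0,0],[0,0,0],1],[[0,0,0],[0,0,0],1],[[0,0,0],[0,0,0],1]]'
python3 - <<'E'
from h import *
go(.467,.1856,.08)
I=[]
for n,(u,v) in(("side",(265,215)),("scene",(232,163))):
    c=eyes.camera_params(n);p,d=eyes.snapshot(n);X=cloud(c,d)
    for nm,lo,hi in(("cap foot",.068,.079),("spec",.035,.0505),("stone",.021,.03)):
        m=(np.hypot(X[...,0]-.467,X[...,1]-.187)<.035)&(X[...,2]>lo)&(X[...,2]<hi);w=X[m];print(n,nm,m.sum(),*(np.percentile(w,[2,98],axis=0).round(4) if m.any() else []))
    I.append(cv2.resize(p[v-32:v+32,u-40:u+40],None,fx=5,fy=5,interpolation=cv2.INTER_CUBIC))
cv2.imwrite("pics/f8.png",np.hstack(I)[...,::-1])
E
```

```text
time: 21.9
tool_pos: [0.4665, 0.1856, 0.0822]
ee_rot: [3.142, 0.001, 0.0]
wrist_force: [0.4, -0.3, -1.8]
width: 0.0235
time: 22.2
tool_pos: [0.4669, 0.1857, 0.0829]
ee_rot: [-3.141, -0.0, 0.0]
wrist_force: [0.4, 0.3, -2.6]
width: 0.0234
t 22.2 pos [0.4669 0.1857 0.0829] rpy [-3.141 -0.     0.   ] turn [-0.01 -0.02  0.  ] shift [0.1 0.1 2.9] F [ 0.4  0.3 -2.6] w 0.0234
side cap foot 81 [0.4466 0.1855 0.0687] [0.4913 0.2117 0.0788]
side spec 94 [0.4456 0.1865 0.0354] [0.491  0.2112 0.0504]
side stone 42 [0.4377 0.1873 0.0215] [0.4907 0.2129 0.0295]
scene cap foot 41 [0.4432 0.159  0.0688] [0.4877 0.1967 0.0785]
scene spec 48 [0.4416 0.158  0.0362] [0.4823 0.1897 0.0503]
scene stone 27 [0.439  0.1566 0.0216] [0.4942 0.2148 0.0289]
```

View pics/f8.png

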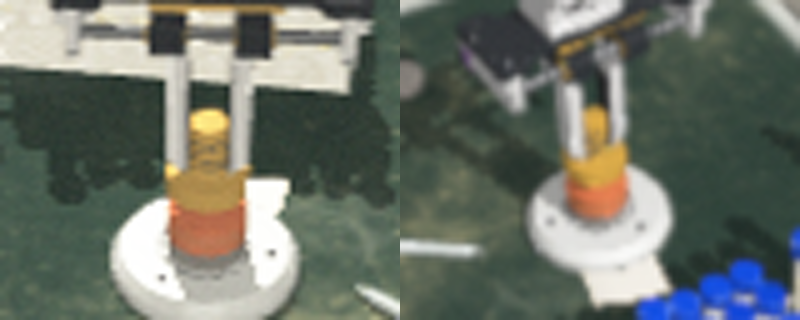

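Side (207,190) and scene (597,160) crops: the cap is level and in line with the specimen, which is still flat on the stone. The gap is about 14 mm, so I'll trim 3 mm and settle.

```bash
python3 -m jog '[[[0,0,0],[0,0,1],1],[[0,0,0],[0,0,2],1],[[0,0,0],[0,0,3],1],[[0,0,0],[0,0,3],1],[[0,0,0],[0,0,3],1]]'
python3 -m jog '[[[0,0,0],[0,0,0],1],[[0,0,0],[0,0,0],1],[[0,0,0],[0,0,0],1],[[0,0,0],[0,0,0],1],[[0,0,0],[0,0,0],1]]'
python3 - <<'E'
from h import *
from bench import close_job
go(.467,.1856,.08);print(abs(robot.get_obs()["qvel"]).max())
s=robot.get_obs()
if .076<s["tool_pos"][2]<.084 and s["width"]>.02: print(close_job())
E
```

```text
time: 22.8
tool_pos: [0.4667, 0.1857, 0.0796]
ee_rot: [3.142, 0.0, 0.0]
wrist_force: [-0.1, 0.7, -1.9]
width: 0.0236
time: 23.3
tool_pos: [0.4668, 0.1857, 0.0797]
ee_rot: [-3.142, -0.0, 0.0]
wrist_force: [-1.9, 0.3, -2.2]
width: 0.0237
t 23.3 pos [0.4668 0.1857 0.0797] rpy [-3.142 -0.     0.   ] turn [-0.   -0.01  0.  ] shift [ 0.2  0.1 -0.3] F [-1.9  0.3 -2.2] w 0.0237
0.0015778217312405686
the job is handed in; nothing more can be done
None
```

I placed the stone on the platform and the specimen on the stone. I then carried the cap by its stem over the rack, with its underside about 0.21 m up, and handed in at 23.3 s of the 67 s allowed. The hand-in reported no verdict.

**Last checks:**
- **Cap:** it was still held, with a finger opening of 23.7 mm and about 2 N of weight on the wrist. The tool was level and still. The cap was about 1 mm from the specimen's centre, with its underside about 11 mm above it. That height comes from the tool height and the grasp offset, because the camera depth was too coarse to confirm it.
- **Stack:** the stone and specimen agree to within 1 mm of each other in the side view, and to about 1 mm in the scene view. The specimen's top measured 0.050 m, as expected for a flat stack.
- **Rack and bottles:** no wrist reading showed a knock. I did not re-measure where the two bottles stood at the end.

**Disagreement:** the side and scene cameras differ by about 4–5 mm in y, one on each side of the gripper's position. I took the middle, which matched the wrist camera.

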